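# Load the pencil dispenser, shortest first

### The job

Push the pencil dispenser's shuttle fully home by its brass knob, then load the three sharpened pencils into the hopper one by one, points to the left as seen facing the dispenser's front (the knob side), the shortest first and the longest last, so that the stubs get used up first. Then draw the shuttle fully out so that it serves the shortest pencil at the front while the other two stay in the hopper, and let go. Leave the eraser, mug, ink bottle and pocket watch where they are.

Things in the scene. Friction and masses are not known exactly. Their poses are not given: they have to be found in the camera images.
- dispenser: Walnut pencil dispenser, fixed, 118 x 212 mm, 66 mm high. Origin: its underside, on the desk, below the middle of the hopper slot; z up, front (brass knob) at -x, y along the slot, +y the left of one who faces the front. Slot: 14 mm wide in x, 200 mm long in y between end cheeks 66 mm high. Pencils stack in it one on another, the lowest in the shuttle's groove.
- hopper_mouth (a point): Centre of the hopper's mouth, 64 mm above the desk; axes as the dispenser's. The slot's front and back boards are straight from z = 23.5 to 46 mm, then flare to a mouth 43 mm wide (outside |x| = 26 mm). For |y| < 32 mm they are cut away down to a sill at z = 33.5 mm: there fingers (|x| < 38 mm free) can lower a pencil held by its middle.
- shuttle (a joint): Slide of the beech shuttle under the hopper: 0 = home, its groove right below the slot; 0.034 m = drawn fully out to the front (dispenser -x), its groove open before the hopper, its flat tail (20.5 mm above the desk) holding up the other pencils. Friction about 1.2 N, plus 4 N per m/s; stays where left. Starts part-way out.
- knob (a point): On the axis of the shuttle's round brass knob, 42 mm above the desk; moves with it; axes as the dispenser's. The knob is 20 mm across from z = 35 to 48 mm, top z = 52 mm, free all round, to pinch from above; at home 50 mm in front of the slot's middle, on a tongue whose top is at z = 15 mm.
- groove (a point): Middle of the floor of the shuttle's groove, 13 mm above the desk. The groove is 14.5 mm wide, 7.5 mm deep and as long as the slot; moves with the shuttle.
- pencil_short: Shortest of three hexagonal pencils, 152 mm long, 10 mm wide, 8.4 mm high, about 15 g, loose on the desk. Origin: middle of its underside; z up as it lies; long axis y, sharpened point at -y, blunt end at +y. Grip it across its width near the middle.
- pencil_middle: Middle of three hexagonal pencils, 167 mm long, 10 mm wide, 8.4 mm high, about 15 g, loose on the desk. Origin: middle of its underside; z up as it lies; long axis y, sharpened point at -y, blunt end at +y. Grip it across its width near the middle.
- pencil_long: Longest of three hexagonal pencils, 182 mm long, 10 mm wide, 8.4 mm high, about 15 g, loose on the desk. Origin: middle of its underside; z up as it lies; long axis y, sharpened point at -y, blunt end at +y. Grip it across its width near the middle.
- pencil_short_mid (a point): Centre of this pencil, 4.2 mm above its underside.
- pencil_short_tip (a point): Sharpened point of this pencil, 76 mm from its centre.
- pencil_middle_mid (a point): Centre of this pencil, 4.2 mm above its underside.
- pencil_middle_tip (a point): Sharpened point of this pencil, 83.5 mm from its centre.
- pencil_long_mid (a point): Centre of this pencil, 4.2 mm above its underside.
- pencil_long_tip (a point): Sharpened point of this pencil, 91 mm from its centre.
- eraser: Eraser 20 x 48 x 12 mm that lies beside the middle of the longest pencil, about 30 mm clear of it. Bystander. Origin: centre of its underside, long axis y.
- mug: Stoneware mug, 82 mm across, 94 mm high, handle at its -y (118 mm over all in y). Bystander. Origin: centre of its underside.
- ink_bottle: Square ink bottle 47 x 46 x 56 mm. Bystander. Origin: centre of its underside.
- pocket_watch: Pocket watch 47 x 68 x 12 mm lying flat. Bystander. Origin: centre of its underside.
Not all that is in view belongs to the job. Leave any pink look-alike of the dispenser alone.

How it is judged:
On the way, in this order (a step that is already met when the one before it is completed fails the run):
1. the shuttle is home (within 3 mm) (value of joint shuttle below 0.003 m), for 0.1 s.
2. the shortest pencil lies in the groove under the hopper, point to the left, shuttle home (x of pencil_short_mid in the frame of dispenser between -0.0085 and 0.0085 m and z of pencil_short_mid in the frame of dispenser between 0.013 and 0.0215 m and y of pencil_short_tip in the frame of dispenser between 0.05 and 0.12 m and angle between the y axis of pencil_short and the y axis of dispenser, either way round below 0.12 rad and value of joint shuttle below 0.003 m), for 0.1 s.
3. the middle pencil lies on it in the hopper, point to the left (all of step 2 and x of pencil_middle_mid in the frame of dispenser between -0.0085 and 0.0085 m and z of pencil_middle_mid in the frame of dispenser between 0.0215 and 0.0312 m and y of pencil_middle_tip in the frame of dispenser between 0.05 and 0.12 m and angle between the y axis of pencil_middle and the y axis of dispenser, either way round below 0.12 rad), for 0.1 s.
4. the longest pencil lies on top of both in the hopper, point to the left (all of step 3 and x of pencil_long_mid in the frame of dispenser between -0.0085 and 0.0085 m and z of pencil_long_mid in the frame of dispenser between 0.0312 and 0.046 m and y of pencil_long_tip in the frame of dispenser between 0.05 and 0.12 m and angle between the y axis of pencil_long and the y axis of dispenser, either way round below 0.12 rad), for 0.1 s.
5. the shuttle is drawn fully out with the shortest pencil in its groove, the other two held back in the hopper (x of pencil_short_mid in the frame of dispenser between -0.042 and -0.026 m and z of pencil_short_mid in the frame of dispenser between 0.013 and 0.0215 m and y of pencil_short_tip in the frame of dispenser between 0.05 and 0.12 m and angle between the y axis of each of pencil_short, pencil_middle, pencil_long and the y axis of dispenser, either way round below 0.12 rad and x of pencil_middle_mid in the frame of dispenser between -0.0085 and 0.0085 m and z of pencil_middle_mid in the frame of dispenser between 0.0215 and 0.0312 m and y of pencil_middle_tip in the frame of dispenser between 0.05 and 0.12 m and x of pencil_long_mid in the frame of dispenser between -0.0085 and 0.0085 m and z of pencil_long_mid in the frame of dispenser between 0.0312 and 0.046 m and y of pencil_long_tip in the frame of dispenser between 0.05 and 0.12 m and value of joint shuttle above 0.031 m), for 0.2 s.
At the end, for the whole second after the job is handed in: Shuttle drawn out (within 3 mm of its stop), shortest pencil lying in its groove before the hopper; in the slot the middle pencil on the shuttle's tail, the longest on top of it; all along the slot (0.12 rad), points to the dispenser's +y, released and at rest (all of step 5 and contact force between each of pencil_short, pencil_middle, pencil_long and the fingers below 0.05 N and linear speed of each of pencil_short, pencil_middle, pencil_long below 0.02 m/s); the robot touches nothing.
It fails at once if the eraser is disturbed (moved more than 20 mm or tipped over) (distance of eraser from where it was at the start of the episode above 0.02 m or angle between eraser's own z axis and vertical above 0.35 rad).
It fails at once if the mug is disturbed (moved more than 20 mm or tipped over) (distance of mug from where it was at the start of the episode above 0.02 m or angle between mug's own z axis and vertical above 0.35 rad).
It fails at once if the ink bottle is disturbed (moved more than 20 mm or tipped over) (distance of ink_bottle from where it was at the start of the episode above 0.02 m or angle between ink_bottle's own z axis and vertical above 0.35 rad).
It fails at once if the pocket watch is disturbed (moved more than 20 mm or tipped over) (distance of pocket_watch from where it was at the start of the episode above 0.02 m or angle between pocket_watch's own z axis and vertical above 0.35 rad).
It also fails if it takes over 72 s, if anything falls off the work surface, if the arm or the gripper's body presses on something with over 40 N, if the wrist force passes 120 N, or if a joint passes its speed limit or range.

### The arm

A 7-joint arm with a two-finger parallel gripper is mounted at the origin on the work surface; the furniture and walls round the work are solid. World frame = base frame: x ahead of the robot, y to its left, z up, the work surface at z = 0. Lengths are in m, angles in rad, forces in N, time in s.
With the tool pointing down it reaches from about 0.425 to 0.8 m from the base axis. Payload 8.3 kg.
Tool frame: the origin (TCP) lies on the centre line of the jaws, within the pads' length; the fingertips stand arm.tcp_to_tips ahead of it and the grasp point (between the pads) lies 11 mm behind it (arm.tcp_to_tips is the distance from the TCP to the fingertips, in m); z points along the fingers, y is the line along which they close (so a half turn about z gives the same grasp; the last joint's range is limited). The gripper opens to 85 mm and grips with 20 to 120 N. Pads are 22 mm wide; open, the fingers measure 114 mm over their backs; the gripper's body (76 mm by 85 mm) begins 54 mm behind the grasp point. The pads swing forward as they close: fully open they stand 13 mm farther back than shut.
Start: joints at [1.064, 0.383, 0.016, 1.37, -0.006, 1.388, -0.046], TCP at [0.268, -0.564, 0.239] pointing down, gripper open.
Joint ranges: [-2.95, 2.95], [-0.25, 2.06], [-1.52, 1.56], [0.18, 2.33], [-1.44, 4.58], [0.02, 2.06], [-3.01, 3.01]. Speed limits (rad/s): [2.39, 2.39, 3.01, 3.01, 3.14, 3.14, 3.14].

### API

Orientations are given as [roll, pitch, yaw] about the fixed x, y, z axes, in that order (R = Rz(yaw) Ry(pitch) Rx(roll)).
In Python, from plant import arm gives the robot as it stands.
- The arm moves only by the tool carry_out, never from a script. Its argument "commands" is a list of rows, each an object with "translation": the shift along the tool's x, y, z normalised to -1 to 1, where 1 is 0.4 m, a list of three; "rotation": the turn, a rotation vector about the tool's x, y, z normalised to -1 to 1, where 1 is 1.5 rad, a list of three; "gripper": the opening, from 0 (shut) to 1 (fully open). In form: [{"translation": [tx, ty, tz], "rotation": [rx, ry, rz], "gripper": gripper}, ...]. A call has 1 to 20 rows; each row shifts and turns the commanded pose from where the row before left it, along the tool's axes as they then stand; what a row does not reach is not made up. A row lasts 1/8 s, in which the tool goes at most 62.5 mm and 10.7 degrees, less where a joint would pass 70% of its speed; a pose out of reach is approached as far as the arm can. A call with a number of a shift or a turn outside -1 to 1 is refused whole. A call with a gripper value outside its range is refused whole. The fingers move at their own pace and stop on an object; "grip_force" is the grip in N (left out, the last holds). Time passes only in rows, so rows that do not move let the fingers close. It gives the time, the measured TCP pose, the force, the opening and the grip force at its end, in the units of the state.
- arm.sense(): the state, without advancing time (a new reading comes with each control period).
- arm.read_camera(name): name is "scene" or "top" or "wrist"; returns a dict with "frame" (384x512x3 uint8, red, green, blue), "camera_matrix" (3x3 intrinsics, pixels), "k1" (the pictures are not rectified: a ray, as slopes to the right and down, at radius r is drawn at 1 + k1 r^2 times it, then the intrinsics apply), "R" (3x3) and "t" (3): a world point X has camera coordinates R X + t. Camera axes: x right, y down, z forward; pixel columns grow to the right and rows downward; lengths in m; the calibration is good to about 2 mm. A picture is of the moment at which its call begins. There is no depth.
- arm.sign_off(): hands the job in; it is judged then, once.
The state is a dict: "time": time; "joint_pos": joint angles; "dq": joint speeds; "effort": joint torques, N m; "ee_pos": TCP position; "orientation": TCP orientation; "force": force on the tool from outside, world axes, zero at the start; "torque": the same for the moment, N m; "gripper_width": finger opening in m; "grasp_force": force on a finger pad.
Only numpy, scipy, OpenCV 4.12 (cv2) and the standard library are available. Lean on these libraries where they do the work, as an engineer would, in place of code of your own. Each camera call takes 0.05 s, during which the arm holds its last target. There are 200 camera calls.

## Working session

There is one attempt and no reset: what is moved stays moved. The work goes in short steps, Python scripts to look and compute and a tool call to move; the robot and the scene stay as the last step left them, time stands still between calls to the robot, and variables do not carry over. Pictures are saved under pics/ and viewed, at most 10 in all, crops included, and the job is handed in when it is done.

Besides the shell and the picture viewer there is one more tool, called after "Request:" in YAML: its name, and indented under it one key for each argument. carry_out: Moves the arm, as the interface text tells. Its arguments: {"type":"object","properties":{"commands":{"type":"array","items":{"type":"object","properties":{"translation":{"type":"array","items":{"type":"number"}},"rotation":{"type":"array","items":{"type":"number"}},"gripper":{"type":"number"}}}},"grip_force":{"type":"number"}},"required":["commands"]}

```bash
mkdir -p pics; ls
cat > h.py <<'E'
import numpy as np, cv2
from plant import arm
def cam(n):
    c=arm.read_camera(n); c={k:(np.array(v) if k!='k1' else v) for k,v in c.items()}; return c
def save(c,name): cv2.imwrite('pics/'+name,c['frame'][:,:,::-1])
def ray(c,uv):
    K=c['camera_matrix']; uv=np.atleast_2d(np.array(uv,float))
    d=cv2.undistortPoints(uv[:,None],K,np.array([c['k1'],0,0,0,0.]))[:,0]
    d=np.c_[d,np.ones(len(d))]@c['R']; o=-c['R'].T@c['t']; return o,d
def plane(c,uv,z):
    o,d=ray(c,uv); return o+d*((z-o[2])/d[:,2])[:,None]
def proj(c,X):
    return cv2.projectPoints(np.atleast_2d(np.array(X,float)),cv2.Rodrigues(c['R'])[0],c['t'],c['camera_matrix'],np.array([c['k1'],0,0,0,0.]))[0][:,0]
E
python3 - <<'E'
from h import *
for n in ['top','scene']:
    c=cam(n); save(c,n+'0.png'); np.savez(n+'0.npz',**c); print(n,c['k1'],c['camera_matrix'].tolist(),(-c['R'].T@c['t']).tolist())
s=arm.sense(); print(s, arm.tcp_to_tips)
a=cv2.imread('pics/top0.png')
E
```

```text
pics
top -0.11387793127999837 [[459.37312770989234, 0.0, 252.49912556654843], [0.0, 459.37312770989234, 202.50912815225612], [0.0, 0.0, 1.0]] [0.3495742157200962, 0.1274983617150793, 1.0725663544281445]
scene -0.008650173437611805 [[367.02143092573846, 0.0, 256.08752242772704], [0.0, 367.02143092573846, 189.3362994144722], [0.0, 0.0, 1.0]] [0.1851821550305246, 0.6671779911766258, 0.6659399754244562]
{'time': 0.1, 'joint_pos': array([ 1.06406235,  0.38415777,  0.01637827,  1.37104159, -0.00628833,
        1.38822669, -0.04648923]), 'dq': array([ 2.44810804e-04, -2.08009914e-03, -4.58101697e-04, -4.13409905e-03,
       -4.29485800e-05,  5.28807082e-04, -1.07859743e-03]), 'effort': array([ 4.86510762e-03, -6.29134655e+01,  8.49075280e-01, -3.72755206e+01,
        1.70472579e-02,  1.05986756e-02,  7.27602605e-05]), 'ee_pos': array([ 0.2682154 , -0.56402851,  0.23837998]), 'orientation': array([-3.13980926e+00,  3.91354857e-05,  4.43907371e-01]), 'force': array([ 0.1483872 , -0.45238604,  1.0335348 ]), 'torque': array([ 3.34642919e-02, -2.14768725e-02,  1.28985339e-05]), 'grasp_force': 0.0, 'gripper_width': 0.08561380840767818} 0.008
```

View pics/top0.png

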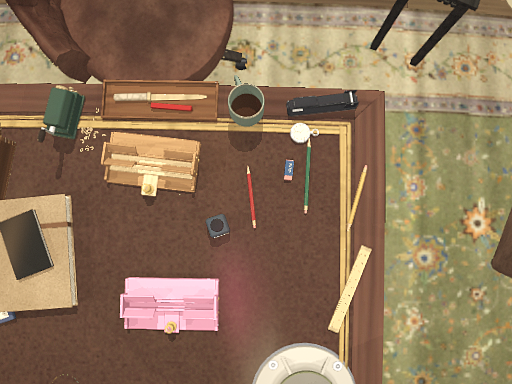

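View pics/scene0.png

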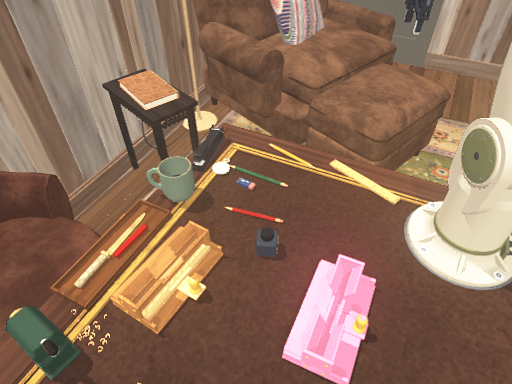

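The top view shows the true dispenser at about (150,163) with its knob at (149,187). The red pencil is near (251,197), the green near (307,177) and the yellow near (357,198). The eraser is at (289,170), the watch at (301,132), the ink bottle at (217,226) and the mug at (246,104). Next I'll measure the pencils and enlarge the dispenser.

Run:
```python
from h import *
c=dict(np.load('top0.npz')); c['k1']=float(c['k1'])
f=c['frame']; hsv=cv2.cvtColor(f,cv2.COLOR_RGB2HSV)
cv2.imwrite('pics/disp.png',cv2.resize(f[120:205,90:210,::-1],None,fx=6,fy=6,interpolation=cv2.INTER_CUBIC))
cv2.imwrite('pics/penc.png',cv2.resize(f[125:240,235:375,::-1],None,fx=5,fy=5,interpolation=cv2.INTER_CUBIC))
print('base',proj(c,[[0,0,0],[0.6,0,0]]))
```

```text
base [[303.36846188 395.82064056]
 [308.9063798  139.17958105]]
```

View pics/disp.png

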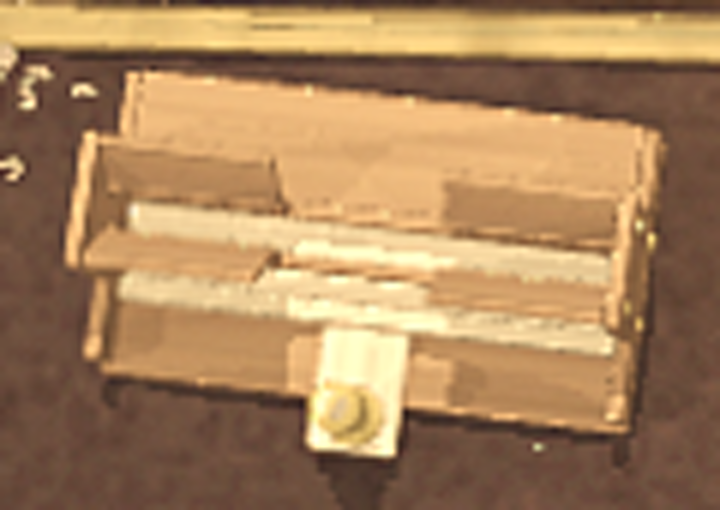

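View pics/penc.png

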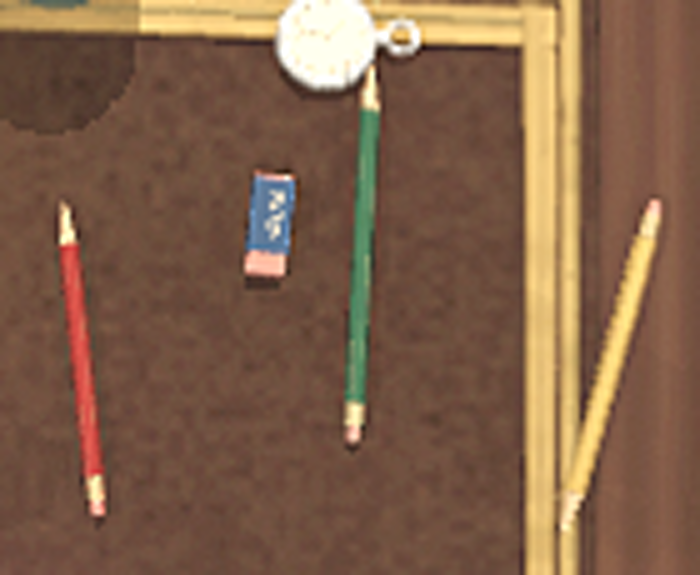

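Run:
```python
from h import *
c=dict(np.load('top0.npz')); c['k1']=float(c['k1'])
P=lambda uv:np.array([235,125])+(np.array(uv)+.5)/5-.5
D=lambda uv:np.array([90,120])+(np.array(uv)+.5)/6-.5
for n,a,b in [('red',(65,201),(98,516)),('green',(372,65),(352,444)),('yel',(565,532),(655,198))]:
    p=plane(c,[P(a),P(b)],.0042); d=p[0]-p[1]; print(n,p[:,:2].round(4).tolist(),'mid',p.mean(0).round(4),'len',np.linalg.norm(d).round(4),'ang',np.arctan2(d[1],d[0]).round(3))
q=plane(c,[D(x) for x in [(90,133),(68,265),(640,190),(610,328)]],.066); print(q.round(4), np.linalg.norm(q[0]-q[2]),np.linalg.norm(q[1]-q[3]),np.linalg.norm(q[0]-q[1]))
print('yaw',[np.arctan2(-(q[j]-q[i])[0]*-1*-1,0) for i,j in []], np.arctan2((q[0]-q[2])[0],(q[0]-q[2])[1])*-1,np.arctan2((q[1]-q[3])[0],(q[1]-q[3])[1])*-1,'c',q.mean(0))
print('knob',plane(c,[D((346,410))],.052))
f=plane(c,[D((100,372)),D((628,430))],.02);print(f, np.linalg.norm(f[0]-f[1]),-np.arctan2((f[0]-f[1])[0],(f[0]-f[1])[1]))
```

```text
red [[0.5332, 0.1441], [0.3855, 0.1245]] mid [0.4594 0.1343 0.0042] len 0.1489 ang 0.132
green [[0.6029, 0.0003], [0.4224, 0.0069]] mid [0.5126 0.0036 0.0042] len 0.1806 ang -0.036
yel [[0.3839, -0.0937], [0.5431, -0.1354]] mid [ 0.4635 -0.1146  0.0042] len 0.1646 ang 2.886
[[0.5672 0.4677 0.066 ]
 [0.5167 0.4729 0.066 ]
 [0.5501 0.2585 0.066 ]
 [0.498  0.2674 0.066 ]] 0.20993895019664582 0.20626903732370808 0.05074425494070387
yaw [] -0.08186970316218385 -0.09103949628999197 c [0.53300643 0.36661944 0.066     ]
knob [[0.46646546 0.36765607 0.052     ]]
[[0.48248646 0.47319469 0.02      ]
 [0.46532817 0.26524901 0.02      ]] 0.20865237463770794 -0.08232683807919645
```

The red pencil (~0.150 m) is the short one, yellow (~0.166) the middle and green (~0.181) the long one. The dispenser yaw is about -0.085, with its centre near (0.533, 0.367) and its knob near (0.4665, 0.368). I'll go above the knob and look from near.

```bash
cat >> h.py <<'E'
from scipy.spatial.transform import Rotation as Rn
def st():
    s=arm.sense(); print('t',round(s['time'],2),'p',s['ee_pos'].round(4),'rpy',s['orientation'].round(3),'q',s['joint_pos'].round(2),'F',s['force'].round(1),'w',round(s['gripper_width'],4),'g',round(s['grasp_force'],1)); return s
def go(wps,s=None):
    """waypoints (x,y,z,yaw): prints rows-count and per-row values; rotation first, then translation"""
    s=s or st(); p=s['ee_pos']; R=Rn.from_euler('xyz',s['orientation'])
    for x,y,z,yaw in wps:
        G=Rn.from_euler('xyz',[np.pi,0,yaw]); rv=(R.inv()*G).as_rotvec()/1.5
        d=G.inv().apply(np.array([x,y,z])-p)/.4
        nr=int(np.ceil(np.abs(rv).max()/.12)); nt=int(np.ceil(np.linalg.norm(d)/.14))
        print('ROT',rv.round(4),'n',nr,(rv/max(nr,1)).round(4),'| TR',d.round(4),'n',nt,(d/max(nt,1)).round(4))
        R=G; p=np.array([x,y,z])
E
python3 - <<'E'
from h import *
go([(.5,-.05,.22,.444),(.44,.36,.2,-.085)])
E
```

```text
t 0.1 p [ 0.2682 -0.564   0.2384] rpy [-3.14   0.     0.444] q [ 1.06  0.38  0.02  1.37 -0.01  1.39 -0.05] F [ 0.1 -0.5  1. ] w 0.0856 g 0.0
ROT [-0.0012  0.     -0.0001] n 1 [-0.0012  0.     -0.0001] | TR [ 1.0753 -0.9116  0.0459] n 11 [ 0.0978 -0.0829  0.0042]
ROT [ 0.     -0.      0.3527] n 3 [ 0.     -0.      0.1176] | TR [-0.2365 -1.0086  0.05  ] n 8 [-0.0296 -0.1261  0.0062]
```

Request:
carry_out:
  commands:
    - {"translation": [0.0978, -0.0829, 0.0042], "rotation": [-0.0012, 0, 0], "gripper": 0.5}
    - {"translation": [0.0978, -0.0829, 0.0042], "rotation": [0, 0, 0], "gripper": 0.5}
    - {"translation": [0.0978, -0.0829, 0.0042], "rotation": [0, 0, 0], "gripper": 0.5}
    - {"translation": [0.0978, -0.0829, 0.0042], "rotation": [0, 0, 0], "gripper": 0.5}
    - {"translation": [0.0978, -0.0829, 0.0042], "rotation": [0, 0, 0], "gripper": 0.5}
    - {"translation": [0.0978, -0.0829, 0.0042], "rotation": [0, 0, 0], "gripper": 0.5}
    - {"translation": [0.0978, -0.0829, 0.0042], "rotation": [0, 0, 0], "gripper": 0.5}
    - {"translation": [0.0978, -0.0829, 0.0042], "rotation": [0, 0, 0], "gripper": 0.5}
    - {"translation": [0.0978, -0.0829, 0.0042], "rotation": [0, 0, 0], "gripper": 0.5}
    - {"translation": [0.0978, -0.0829, 0.0042], "rotation": [0, 0, 0], "gripper": 0.5}
    - {"translation": [0.0978, -0.0829, 0.0042], "rotation": [0, 0, 0], "gripper": 0.5}
  grip_force: 20

```text
time: 1.48
ee_pos: [0.5006, -0.0488, 0.22]
orientation: [3.14, 0.0, 0.444]
force: [0.9, -0.6, 0.9]
gripper_width: 0.0428
grasp_force: 0.0
```

Run:
```python
from h import *
go([(.43,.36,.22,-.085)])
```

```text
t 1.48 p [ 0.5006 -0.0488  0.22  ] rpy [3.14  0.    0.444] q [ 0.41  0.16 -0.42  1.71  0.07  1.29 -1.15] F [ 0.9 -0.6  0.9] w 0.0428 g 0.0
ROT [ 1.100e-03 -1.000e-04  3.524e-01] n 3 [ 0.0004 -0.      0.1175] | TR [-0.2627 -1.0032 -0.    ] n 8 [-0.0328 -0.1254 -0.    ]
```

Request:
carry_out:
  commands:
    - {"translation": [0, 0, 0], "rotation": [0, 0, 0.1175], "gripper": 0.5}
    - {"translation": [0, 0, 0], "rotation": [0, 0, 0.1175], "gripper": 0.5}
    - {"translation": [0, 0, 0], "rotation": [0, 0, 0.1175], "gripper": 0.5}
    - {"translation": [-0.0328, -0.1254, 0], "rotation": [0, 0, 0], "gripper": 0.5}
    - {"translation": [-0.0328, -0.1254, 0], "rotation": [0, 0, 0], "gripper": 0.5}
    - {"translation": [-0.0328, -0.1254, 0], "rotation": [0, 0, 0], "gripper": 0.5}
    - {"translation": [-0.0328, -0.1254, 0], "rotation": [0, 0, 0], "gripper": 0.5}
    - {"translation": [-0.0328, -0.1254, 0], "rotation": [0, 0, 0], "gripper": 0.5}
    - {"translation": [-0.0328, -0.1254, 0], "rotation": [0, 0, 0], "gripper": 0.5}
    - {"translation": [-0.0328, -0.1254, 0], "rotation": [0, 0, 0], "gripper": 0.5}
    - {"translation": [-0.0328, -0.1254, 0], "rotation": [0, 0, 0], "gripper": 0.5}

```text
time: 2.85
ee_pos: [0.4294, 0.3597, 0.2192]
orientation: [3.14, -0.001, -0.086]
force: [0.4, 0.4, 0.7]
gripper_width: 0.0429
grasp_force: 0.0
```

Run:
```python
from h import *
c=cam('wrist'); save(c,'w1.png'); np.savez('w1.npz',**c); st(); print(-c['R'].T@c['t'])
```

```text
t 2.9 p [0.4254 0.367  0.2193] rpy [-3.139e+00  1.000e-03 -7.800e-02] q [-0.23  0.33 -0.68  1.56  0.21  1.33 -2.58] F [-3.8  2.2  1. ] w 0.0424 g 0.0
[0.49815073 0.35464661 0.35336898]
```

View pics/w1.png

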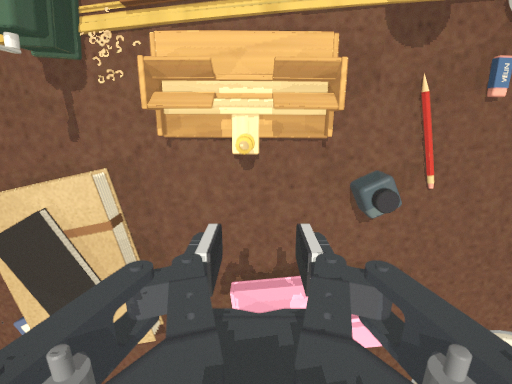

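Run:
```python
from h import *
c=cam('wrist'); np.savez('w1.npz',**c); st()
cv2.imwrite('pics/w1c.png',cv2.resize(c['frame'][20:165,130:360,::-1],None,fx=3.4,fy=3.4,interpolation=cv2.INTER_CUBIC))
```

```text
t 2.95 p [0.426  0.3646 0.2192] rpy [-3.14e+00  2.00e-03 -7.60e-02] q [-0.23  0.33 -0.67  1.56  0.21  1.33 -2.57] F [-0.5 -0.2 -0.4] w 0.0428 g 0.0
```

View pics/w1c.png

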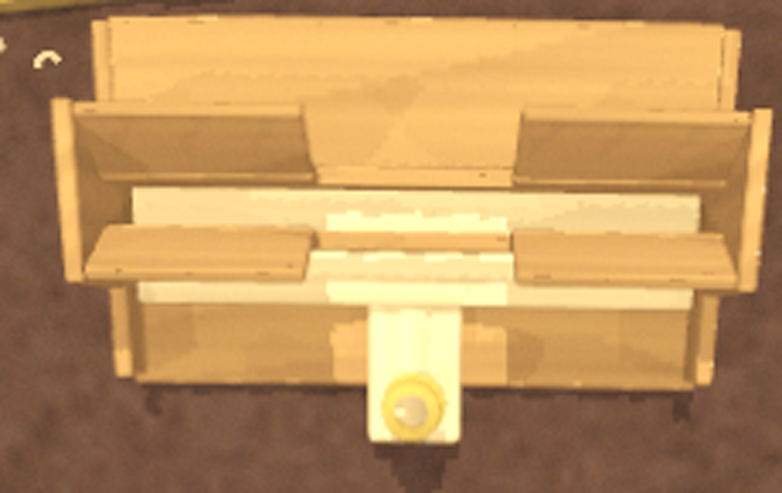

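Run:
```python
from h import *
c=dict(np.load('w1.npz')); c['k1']=float(c['k1'])
D=lambda uv:np.array([130,20])+(np.array(uv)+.5)/3.4-.5
q=plane(c,[D(x) for x in [(54,99),(67,281),(770,110),(755,291)]],.066)[:,:2]; print(q.round(4),'|y|',np.linalg.norm(q[0]-q[2]),np.linalg.norm(q[1]-q[3]),'x',np.linalg.norm(q[0]-q[1]),np.linalg.norm(q[2]-q[3]))
ey=(q[0]+q[1]-q[2]-q[3]); ey/=np.linalg.norm(ey); ex=np.array([ey[1],-ey[0]]); yaw=np.arctan2(ex[1],ex[0]); C=q.mean(0); print('yaw',yaw,'C',C)
f=lambda P:((P-C)@np.c_[ex,ey]).round(4)
k=plane(c,[D((412,410))],.052)[:,:2]; print('knob',k,f(k))
s=plane(c,[D(x) for x in [(318,184),(513,187),(318,233),(513,235)]],.0335)[:,:2]; print('sill',f(s))
g=plane(c,[D(x) for x in [(139,302),(692,308)]],.0205)[:,:2]; print('groove front lip',f(g), 'home lip -?')
b=plane(c,[D((95,20)),D((740,30)),D((117,378)),D((712,384))],.03)[:,:2]; print('body',f(b))
```

```text
[[0.5691 0.4691]
 [0.5185 0.4743]
 [0.5496 0.2611]
 [0.499  0.2652]] |y| 0.2089503582922044 0.21008518771103504 x 0.05092438538422417 0.05074326086454694
yaw -0.09336078414216732 C [0.53403551 0.36742279]
knob [[0.47003538 0.37314625]] [[-0.0643 -0.0003]]
sill [[ 0.0075  0.0319]
 [ 0.0075 -0.0325]
 [-0.0078  0.0321]
 [-0.0075 -0.033 ]]
groove front lip [[-0.0303  0.0979]
 [-0.0295 -0.0984]] home lip -?
body [[ 0.057   0.1035]
 [ 0.0569 -0.1043]
 [-0.0563  0.1044]
 [-0.0553 -0.1051]]
```

Run:
```python
from h import *
go([(.470,.3731,.10,-.09),(.470,.3731,.033,-.09),(.470+.0165,.3731-.0015,.033,-.09)])
```

```text
t 2.95 p [0.426  0.3646 0.2192] rpy [-3.14e+00  2.00e-03 -7.60e-02] q [-0.23  0.33 -0.67  1.56  0.21  1.33 -2.57] F [-0.5 -0.2 -0.4] w 0.0428 g 0.0
ROT [-0.0009  0.0013  0.0093] n 1 [-0.0009  0.0013  0.0093] | TR [ 0.1077 -0.0311  0.298 ] n 3 [ 0.0359 -0.0104  0.0993]
ROT [0. 0. 0.] n 0 [0. 0. 0.] | TR [-0.     -0.      0.1675] n 2 [-0.     -0.      0.0838]
ROT [0. 0. 0.] n 0 [0. 0. 0.] | TR [0.0414 0.     0.    ] n 1 [0.0414 0.     0.    ]
```

Request:
carry_out:
  commands:
    - {"translation": [0.0359, -0.0104, 0.0993], "rotation": [-0.0009, 0.0013, 0.0093], "gripper": 0.5}
    - {"translation": [0.0359, -0.0104, 0.0993], "rotation": [0, 0, 0], "gripper": 0.5}
    - {"translation": [0.0359, -0.0104, 0.0993], "rotation": [0, 0, 0], "gripper": 0.5}
    - {"translation": [0, 0, 0], "rotation": [0, 0, 0], "gripper": 0.5}
    - {"translation": [0, 0, 0], "rotation": [0, 0, 0], "gripper": 0.5}

```text
time: 3.58
ee_pos: [0.474, 0.367, 0.1017]
orientation: [3.14, -0.003, -0.099]
force: [-0.0, 0.1, 1.0]
gripper_width: 0.0424
grasp_force: 0.0
```

Run:
```python
from h import *
go([(.470,.3731,.033,-.09),(.470+.0165,.3731-.0015,.033,-.09)])
```

```text
t 3.58 p [0.474  0.367  0.1017] rpy [ 3.14e+00 -3.00e-03 -9.90e-02] q [-0.26  0.5  -0.61  1.6   0.32  1.14 -2.61] F [-0.   0.1  1. ] w 0.0424 g 0.0
ROT [ 0.0013 -0.002  -0.0057] n 1 [ 0.0013 -0.002  -0.0057] | TR [-0.0112 -0.0142  0.1717] n 2 [-0.0056 -0.0071  0.0858]
ROT [0. 0. 0.] n 0 [0. 0. 0.] | TR [0.0414 0.     0.    ] n 1 [0.0414 0.     0.    ]
```

Request:
carry_out:
  commands:
    - {"translation": [-0.0112, -0.0142, 0.05], "rotation": [0.0013, -0.002, -0.0057], "gripper": 0.5}
    - {"translation": [0, 0, 0.06], "rotation": [0, 0, 0], "gripper": 0.5}
    - {"translation": [0, 0, 0.06], "rotation": [0, 0, 0], "gripper": 0.5}
    - {"translation": [0, 0, 0], "rotation": [0, 0, 0], "gripper": 0.1}
    - {"translation": [0, 0, 0], "rotation": [0, 0, 0], "gripper": 0.1}
    - {"translation": [0, 0, 0], "rotation": [0, 0, 0], "gripper": 0.1}
    - {"translation": [0.0207, 0, 0], "rotation": [0, 0, 0], "gripper": 0.1}
    - {"translation": [0.0207, 0, 0], "rotation": [0, 0, 0], "gripper": 0.1}
    - {"translation": [0, 0, 0], "rotation": [0, 0, 0], "gripper": 0.1}
    - {"translation": [0, 0, 0], "rotation": [0, 0, 0], "gripper": 0.1}

```text
time: 4.82
ee_pos: [0.4849, 0.3719, 0.0324]
orientation: [3.14, 0.003, -0.089]
force: [-8.3, 3.3, -6.0]
gripper_width: 0.0187
grasp_force: 21.0
```

Run:
```python
from h import *
s=st(); print(arm.tcp_to_tips)
C=np.array([.534,.3674]);y=-.093
d=s['ee_pos'][:2]-C; print('tcp in disp',d@[np.cos(y),np.sin(y)],d@[-np.sin(y),np.cos(y)])
```

```text
t 4.83 p [0.4849 0.3719 0.0324] rpy [ 3.14e+00  3.00e-03 -8.90e-02] q [-0.28  0.61 -0.58  1.62  0.37  1.03 -2.63] F [-8.3  3.3 -6. ] w 0.0187 g 21.0
0.008
tcp in disp -0.04933294261936326 -0.00012310936467844168
```

Run:
```python
from h import *
s=st(); s=dict(s); p=s['ee_pos'].copy()
go([(p[0],p[1],.15,-.089),(.42,.1343,.15,.132)],s)
```

```text
t 4.83 p [0.4849 0.3719 0.0324] rpy [ 3.14e+00  3.00e-03 -8.90e-02] q [-0.28  0.61 -0.58  1.62  0.37  1.03 -2.63] F [-8.3  3.3 -6. ] w 0.0187 g 21.0
ROT [0.0008 0.0023 0.0002] n 1 [0.0008 0.0023 0.0002] | TR [-0.      0.     -0.2939] n 3 [-0.     0.    -0.098]
ROT [ 0.      0.     -0.1473] n 2 [ 0.      0.     -0.0737] | TR [-0.2389  0.5674  0.    ] n 5 [-0.0478  0.1135  0.    ]
```

Request:
carry_out:
  commands:
    - {"translation": [0, 0, 0], "rotation": [0, 0, 0], "gripper": 0.5}
    - {"translation": [0, 0, 0], "rotation": [0, 0, 0], "gripper": 0.5}
    - {"translation": [0, 0, -0.098], "rotation": [0, 0, 0], "gripper": 0.5}
    - {"translation": [0, 0, -0.098], "rotation": [0, 0, 0], "gripper": 0.5}
    - {"translation": [0, 0, -0.098], "rotation": [0, 0, 0], "gripper": 0.5}
    - {"translation": [0, 0, 0], "rotation": [0.0008, 0.0023, -0.0737], "gripper": 0.5}
    - {"translation": [0, 0, 0], "rotation": [0, 0, -0.0737], "gripper": 0.5}
    - {"translation": [-0.0478, 0.1135, 0], "rotation": [0, 0, 0], "gripper": 0.5}
    - {"translation": [-0.0478, 0.1135, 0], "rotation": [0, 0, 0], "gripper": 0.5}
    - {"translation": [-0.0478, 0.1135, 0], "rotation": [0, 0, 0], "gripper": 0.5}
    - {"translation": [-0.0478, 0.1135, 0], "rotation": [0, 0, 0], "gripper": 0.5}
    - {"translation": [-0.0478, 0.1135, 0], "rotation": [0, 0, 0], "gripper": 0.5}
    - {"translation": [0, 0, 0], "rotation": [0, 0, 0], "gripper": 0.5}
    - {"translation": [0, 0, 0], "rotation": [0, 0, 0], "gripper": 0.5}

```text
time: 6.58
ee_pos: [0.4226, 0.1337, 0.1508]
orientation: [3.141, -0.006, 0.13]
force: [0.2, 0.2, -0.2]
gripper_width: 0.0426
grasp_force: 0.0
```

```bash
cat >> h.py <<'E'
RANGES={'red':[((0,140,80),(8,255,255)),((172,140,80),(180,255,255))],'green':[((60,80,30),(90,255,255))],'yel':[((14,120,150),(30,255,255))]}
def pencil(c,col,p0,yaw0,hl,z=.0042):
    """coloured body line near expected pose -> mid xy, axis, extents along axis"""
    hsv=cv2.cvtColor(c['frame'],cv2.COLOR_RGB2HSV); m=sum(cv2.inRange(hsv,a,b) for a,b in RANGES[col])
    v,u=np.nonzero(m); X=plane(c,np.c_[u,v],z)[:,:2]
    a=np.array([np.cos(yaw0),np.sin(yaw0)]); n=np.array([-a[1],a[0]]); d=X-p0
    k=(abs(d@a)<hl)&(abs(d@n)<.02); X=X[k]
    vx,vy,x,y=cv2.fitLine(X.astype(np.float32),cv2.DIST_HUBER,0,.001,.001).ravel(); e=np.array([vx,vy]); e*=np.sign(e@a)
    s=(X-p0)@e; lo,hi=np.percentile(s,[.5,99.5]); x0=np.array([x,y])
    foot=x0+e*((np.array(p0)-x0)@e)
    print(col,len(X),'foot',foot.round(4),'ang',round(np.arctan2(e[1],e[0]),3),'ext along',lo.round(4),hi.round(4),'width',np.ptp(np.percentile((X-x0)@[-e[1],e[0]],[3,97])).round(4)); return foot,e
E
python3 - <<'E'
from h import *
c=dict(np.load('top0.npz')); c['k1']=float(c['k1'])
T=[('red',(.4594,.1343),.132,.08),('green',(.5126,.0036),-.036,.095),('yel',(.4635,-.1146),2.886,.085)]
for t in T: pencil(c,*t)
s=st(); w=cam('wrist'); print('wrist'); pencil(w,*T[0])
f,e=pencil(w,*T[0]); save(w,'w2.png')
go([(f[0],f[1],.05,np.arctan2(e[1],e[0])),(f[0],f[1],.010,np.arctan2(e[1],e[0]))],s)
E
```

```text
red 207 foot [0.4594 0.1346] ang 0.136 ext along -0.0541 0.0526 width 0.0098
green 159 foot [0.5126 0.004 ] ang -0.03 ext along -0.0683 0.0673 width 0.0073
yel 397 foot [ 0.4645 -0.1118] ang 2.797 ext along -0.0612 0.085 width 0.0257
t 6.58 p [0.4226 0.1337 0.1508] rpy [ 3.141 -0.006  0.13 ] q [ 0.25  0.1  -0.66  1.95  0.07  1.11 -1.88] F [ 0.2  0.2 -0.2] w 0.0426 g 0.0
wrist
red 1075 foot [0.4593 0.1348] ang 0.138 ext along -0.0551 0.0542 width 0.01
red 1075 foot [0.4593 0.1348] ang 0.138 ext along -0.0551 0.0542 width 0.01
ROT [ 0.0003 -0.0039 -0.0058] n 1 [ 0.0003 -0.0039 -0.0058] | TR [0.0914 0.0099 0.252 ] n 2 [0.0457 0.005  0.126 ]
ROT [0. 0. 0.] n 0 [0. 0. 0.] | TR [ 0.  -0.   0.1] n 1 [ 0.  -0.   0.1]
```

Request:
carry_out:
  commands:
    - {"translation": [0.0457, 0.005, 0.126], "rotation": [0, -0.0039, -0.0058], "gripper": 0.4}
    - {"translation": [0.0457, 0.005, 0.126], "rotation": [0, 0, 0], "gripper": 0.4}
    - {"translation": [0, 0, 0], "rotation": [0, 0, 0], "gripper": 0.4}
    - {"translation": [0, 0, 0.06], "rotation": [0, 0, 0], "gripper": 0.4}
    - {"translation": [0, 0, 0.039], "rotation": [0, 0, 0], "gripper": 0.4}
    - {"translation": [0, 0, 0], "rotation": [0, 0, 0], "gripper": 0.4}
    - {"translation": [0, 0, 0], "rotation": [0, 0, 0], "gripper": 0.0}
    - {"translation": [0, 0, 0], "rotation": [0, 0, 0], "gripper": 0.0}
    - {"translation": [0, 0, 0], "rotation": [0, 0, 0], "gripper": 0.0}
    - {"translation": [0, 0, 0], "rotation": [0, 0, 0], "gripper": 0.0}
  grip_force: 25

```text
time: 7.88
ee_pos: [0.4591, 0.1349, 0.0107]
orientation: [3.141, 0.001, 0.14]
force: [-1.7, -0.7, 7.1]
gripper_width: 0.0084
grasp_force: 26.9
```

Run:
```python
from h import *
s=st(); p=s['ee_pos']
go([(p[0],p[1],.15,.138),(.534,.3674,.15,1.4795)],s)
```

```text
t 7.88 p [0.4591 0.1349 0.0107] rpy [3.141e+00 1.000e-03 1.400e-01] q [ 0.16  0.39 -0.6   1.99  0.29  0.84 -2.03] F [-1.7 -0.7  7.1] w 0.0084 g 26.9
ROT [0.0002 0.0004 0.001 ] n 1 [0.0002 0.0004 0.001 ] | TR [ 0.      0.     -0.3484] n 3 [ 0.      0.     -0.1161]
ROT [ 0.      0.     -0.8943] n 8 [ 0.      0.     -0.1118] | TR [0.5959 0.1334 0.    ] n 5 [0.1192 0.0267 0.    ]
```

Request:
carry_out:
  commands:
    - {"translation": [0, 0, -0.116], "rotation": [0, 0, 0], "gripper": 0}
    - {"translation": [0, 0, -0.116], "rotation": [0, 0, 0], "gripper": 0}
    - {"translation": [0, 0, -0.116], "rotation": [0, 0, 0], "gripper": 0}
    - {"translation": [0, 0, 0], "rotation": [0, 0, -0.1118], "gripper": 0}
    - {"translation": [0, 0, 0], "rotation": [0, 0, -0.1118], "gripper": 0}
    - {"translation": [0, 0, 0], "rotation": [0, 0, -0.1118], "gripper": 0}
    - {"translation": [0, 0, 0], "rotation": [0, 0, -0.1118], "gripper": 0}
    - {"translation": [0, 0, 0], "rotation": [0, 0, -0.1118], "gripper": 0}
    - {"translation": [0, 0, 0], "rotation": [0, 0, -0.1118], "gripper": 0}
    - {"translation": [0, 0, 0], "rotation": [0, 0, -0.1118], "gripper": 0}
    - {"translation": [0, 0, 0], "rotation": [0, 0, -0.1118], "gripper": 0}
    - {"translation": [0.1192, 0.0267, 0], "rotation": [0, 0, 0], "gripper": 0}
    - {"translation": [0.1192, 0.0267, 0], "rotation": [0, 0, 0], "gripper": 0}
    - {"translation": [0.1192, 0.0267, 0], "rotation": [0, 0, 0], "gripper": 0}
    - {"translation": [0.1192, 0.0267, 0], "rotation": [0, 0, 0], "gripper": 0}
    - {"translation": [0.1192, 0.0267, 0], "rotation": [0, 0, 0], "gripper": 0}
    - {"translation": [0, 0, 0], "rotation": [0, 0, 0], "gripper": 0}
    - {"translation": [0, 0, 0], "rotation": [0, 0, 0], "gripper": 0}

```text
time: 10.12
ee_pos: [0.5331, 0.367, 0.1483]
orientation: [-3.139, 0.001, 1.481]
force: [-0.3, 0.1, 0.2]
gripper_width: 0.0086
grasp_force: 26.1
```

Run:
```python
from h import *
s=st()
w=cam('wrist'); save(w,'w3.png'); t=cam('top'); pencil(t,'red',(.534,.3674),1.4795,.09,.15)
go([(.534,.3674,.08,1.4795),(.534,.3674,.0435,1.4795)],s)
```

```text
t 10.12 p [0.5331 0.367  0.1483] rpy [-3.139e+00  1.000e-03  1.481e+00] q [-0.13  0.61 -0.79  1.4   0.44  1.31 -1.03] F [-0.3  0.1  0.2] w 0.0086 g 26.1Traceback (most recent call last):
  File "<stdin>", line 3, in <module>
  File "h.py", line 33, in pencil
    vx,vy,x,y=cv2.fitLine(X.astype(np.float32),cv2.DIST_HUBER,0,.001,.001).ravel(); e=np.array([vx,vy]); e*=np.sign(e@a)
              ~~~~~~~~~~~^^^^^^^^^^^^^^^^^^^^^^^^^^^^^^^^^^^^^^^^^^^^^^^^^
cv2.error: OpenCV(4.12.0) /io/opencv/modules/imgproc/src/linefit.cpp:50: error: (-215:Assertion failed) count > 0 in function 'fitLine2D_wods'
```

View pics/w3.png

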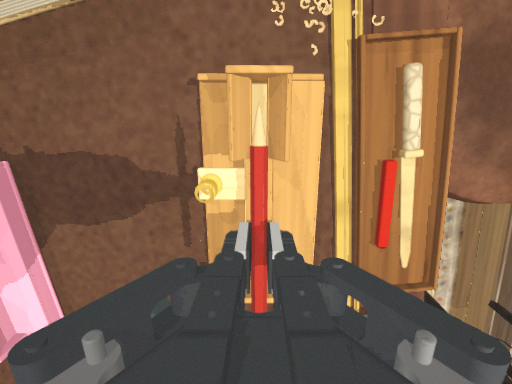

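The picture shows the red pencil held at its middle over the slot, with its point at (259,103) towards the dispenser's +y and lined up with the groove. The shuttle is home. Lowering now.

Run:
```python
from h import *
go([(.534,.3674,.08,1.4795),(.534,.3674,.0435,1.4795)])
```

```text
t 10.22 p [0.5337 0.3659 0.1486] rpy [-3.140e+00  2.000e-03  1.479e+00] q [-0.13  0.61 -0.79  1.4   0.44  1.31 -1.03] F [0.3 0.4 0.5] w 0.009 g 26.1
ROT [-0.0011  0.001  -0.    ] n 1 [-0.0011  0.001  -0.    ] | TR [0.0039 0.0003 0.1714] n 2 [0.002  0.0002 0.0857]
ROT [0. 0. 0.] n 0 [0. 0. 0.] | TR [ 0.     -0.      0.0913] n 1 [ 0.     -0.      0.0913]
```

Request:
carry_out:
  commands:
    - {"translation": [0.003, 0.0003, 0.0857], "rotation": [0, 0, 0], "gripper": 0}
    - {"translation": [0, 0, 0.0857], "rotation": [0, 0, 0], "gripper": 0}
    - {"translation": [0, 0, 0.045], "rotation": [0, 0, 0], "gripper": 0}
    - {"translation": [0, 0, 0.045], "rotation": [0, 0, 0], "gripper": 0}
    - {"translation": [0, 0, 0], "rotation": [0, 0, 0], "gripper": 0}
    - {"translation": [0, 0, 0], "rotation": [0, 0, 0], "gripper": 0}

```text
time: 10.98
ee_pos: [0.5335, 0.3686, 0.0443]
orientation: [-3.14, 0.0, 1.481]
force: [-0.2, -0.1, 0.3]
gripper_width: 0.0084
grasp_force: 26.1
```

Run:
```python
from h import *
go([(.534,.3674,.15,1.4795)])
```

```text
t 10.97 p [0.5335 0.3686 0.0443] rpy [-3.14   0.     1.481] q [-0.15  0.71 -0.74  1.5   0.51  1.14 -1.08] F [-0.2 -0.1  0.3] w 0.0084 g 26.1
ROT [-0.0012  0.0001  0.001 ] n 1 [-0.0012  0.0001  0.001 ] | TR [-0.0029  0.0015 -0.2642] n 2 [-0.0014  0.0008 -0.1321]
```

Free of contact, so I'll release, rise, and check.

Request:
carry_out:
  commands:
    - {"translation": [0, 0, 0], "rotation": [0, 0, 0], "gripper": 0.28}
    - {"translation": [0, 0, 0], "rotation": [0, 0, 0], "gripper": 0.28}
    - {"translation": [0, 0, 0], "rotation": [0, 0, 0], "gripper": 0.28}
    - {"translation": [0, 0, -0.09], "rotation": [0, 0, 0], "gripper": 0.28}
    - {"translation": [0, 0, -0.132], "rotation": [0, 0, 0], "gripper": 0.28}
    - {"translation": [0, 0, -0.132], "rotation": [0, 0, 0], "gripper": 0.28}
    - {"translation": [0, 0, 0], "rotation": [0, 0, 0], "gripper": 0.28}

```text
time: 11.85
ee_pos: [0.535, 0.3706, 0.1908]
orientation: [3.138, -0.005, 1.481]
force: [0.9, 0.8, -0.2]
gripper_width: 0.0239
grasp_force: 0.0
```

Run:
```python
from h import *
w=cam('wrist'); save(w,'w4.png'); 
C=np.array([.534,.3674]);y=-.0915
try:
    f,e=pencil(w,'red',C,1.4795,.09,.0172); d=f-C; print('x off',d@[np.cos(y),np.sin(y)])
except Exception as ex: print('no')
go([(.50,.10,.19,1.4795),(.44,-.107,.15,2.886)])
```

```text
red 631 foot [0.5347 0.3673] ang 1.478 ext along -0.0546 0.054 width 0.0073
x off 0.0007110914510688298
t 11.9 p [0.5342 0.3695 0.1878] rpy [ 3.141e+00 -2.000e-03  1.481e+00] q [-0.13  0.59 -0.81  1.35  0.42  1.38 -1.02] F [-0.1 -0.9 -0.5] w 0.024 g 0.0
ROT [ 0.0007 -0.0014  0.0011] n 1 [ 0.0007 -0.0014  0.0011] | TR [-0.6787 -0.0238 -0.0055] n 5 [-0.1357 -0.0048 -0.0011]
ROT [ 0.      0.     -0.9377] n 8 [ 0.      0.     -0.1172] | TR [ 0.0143 -0.5386  0.1   ] n 4 [ 0.0036 -0.1347  0.025 ]
```

View pics/w4.png

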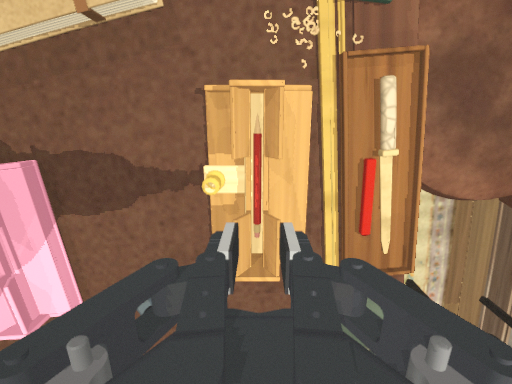

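The red pencil lies straight in the groove, from about (257,115) to (257,240), within 1 mm of the slot's middle. Next is the yellow one.

Run:
```python
from h import *
go([(.52,.10,.19,1.4795),(.50,-.124,.15,2.886)])
```

```text
t 11.9 p [0.5342 0.3695 0.1878] rpy [ 3.141e+00 -2.000e-03  1.481e+00] q [-0.13  0.59 -0.81  1.35  0.42  1.38 -1.02] F [-0.1 -0.9 -0.5] w 0.024 g 0.0
ROT [ 0.0007 -0.0014  0.0011] n 1 [ 0.0007 -0.0014  0.0011] | TR [-0.6742  0.026  -0.0055] n 5 [-0.1348  0.0052 -0.0011]
ROT [ 0.      0.     -0.9377] n 8 [ 0.      0.     -0.1172] | TR [-0.0932 -0.5544  0.1   ] n 5 [-0.0186 -0.1109  0.02  ]
```

Request:
carry_out:
  commands:
    - {"translation": [-0.1348, 0.0052, -0.0011], "rotation": [0.0007, -0.0014, 0.0011], "gripper": 0.4}
    - {"translation": [-0.1348, 0.0052, -0.0011], "rotation": [0, 0, 0], "gripper": 0.4}
    - {"translation": [-0.1348, 0.0052, -0.0011], "rotation": [0, 0, 0], "gripper": 0.4}
    - {"translation": [-0.1348, 0.0052, -0.0011], "rotation": [0, 0, 0], "gripper": 0.4}
    - {"translation": [-0.1348, 0.0052, -0.0011], "rotation": [0, 0, 0], "gripper": 0.4}
    - {"translation": [0, 0, 0], "rotation": [0, 0, -0.1172], "gripper": 0.4}
    - {"translation": [0, 0, 0], "rotation": [0, 0, -0.1172], "gripper": 0.4}
    - {"translation": [0, 0, 0], "rotation": [0, 0, -0.1172], "gripper": 0.4}
    - {"translation": [0, 0, 0], "rotation": [0, 0, -0.1172], "gripper": 0.4}
    - {"translation": [0, 0, 0], "rotation": [0, 0, -0.1172], "gripper": 0.4}
    - {"translation": [0, 0, 0], "rotation": [0, 0, -0.1172], "gripper": 0.4}
    - {"translation": [0, 0, 0], "rotation": [0, 0, -0.1172], "gripper": 0.4}
    - {"translation": [0, 0, 0], "rotation": [0, 0, -0.1172], "gripper": 0.4}
    - {"translation": [-0.0186, -0.1109, 0.02], "rotation": [0, 0, 0], "gripper": 0.4}
    - {"translation": [-0.0186, -0.1109, 0.02], "rotation": [0, 0, 0], "gripper": 0.4}
    - {"translation": [-0.0186, -0.1109, 0.02], "rotation": [0, 0, 0], "gripper": 0.4}
    - {"translation": [-0.0186, -0.1109, 0.02], "rotation": [0, 0, 0], "gripper": 0.4}
    - {"translation": [-0.0186, -0.1109, 0.02], "rotation": [0, 0, 0], "gripper": 0.4}
    - {"translation": [0, 0, 0], "rotation": [0, 0, 0], "gripper": 0.4}
    - {"translation": [0, 0, 0], "rotation": [0, 0, 0], "gripper": 0.4}

```text
time: 14.4
ee_pos: [0.4985, -0.1245, 0.1479]
orientation: [-3.139, -0.005, 2.886]
force: [-0.9, 0.9, 0.0]
gripper_width: 0.0342
grasp_force: 0.0
```

Run:
```python
from h import *
s=st(); w=cam('wrist'); save(w,'w5.png'); np.savez('w5.npz',**w)
try: pencil(w,'yel',(.4635,-.1146),2.886,.085)
except Exception as ex: print(ex)
```

```text
t 14.4 p [ 0.4985 -0.1245  0.1479] rpy [-3.139 -0.005  2.886] q [ 1.04  0.4  -1.06  1.76  0.37  1.2   1.19] F [-0.9  0.9  0. ] w 0.0342 g 0.0
yel 2391 foot [ 0.4645 -0.1119] ang 2.79 ext along -0.0639 0.0848 width 0.0265
```

View pics/w5.png

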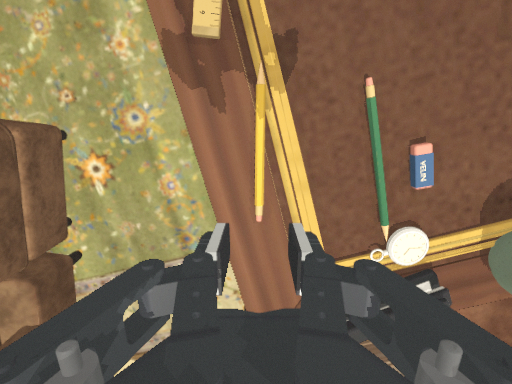

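The yellow pencil runs from its tip at (262,62) to its blunt end at (259,221). The brass inlay at the right confuses the colour mask, so I'll use these end points.

Run:
```python
from h import *
w=dict(np.load('w5.npz')); w['k1']=float(w['k1'])
hsv=cv2.cvtColor(w['frame'],cv2.COLOR_RGB2HSV); L=[]
for v in range(90,200,2):
    r=[u for u in range(250,272) if 22<=hsv[v,u,0]<=30 and hsv[v,u,1]>150 and hsv[v,u,2]>120]
    if r and np.ptp(r)<14: L.append((np.mean(r),v))
X=plane(w,L,.0042)[:,:2]; vx,vy,x,y=cv2.fitLine(X.astype(np.float32),cv2.DIST_HUBER,0,.001,.001).ravel(); print(len(L),L[::12],np.arctan2(vy,vx),x,y)
p=plane(w,[(261.5,62),(259,221.5)],.0042)[:,:2]; d=p[0]-p[1]; m=p.mean(0); print(p,m,np.linalg.norm(d),np.arctan2(d[1],d[0]))
e=np.array([vx,vy]); f=np.array([x,y])+e*((m-[x,y])@e); a=np.arctan2(vy,vx); a=a+np.pi if a<0 else a; print('foot',f,a)
go([(f[0],f[1],.05,a),(f[0],f[1],.0105,a)])
```

```text
55 [(np.float64(260.5), 90), (np.float64(259.0), 114), (np.float64(259.5), 138), (np.float64(259.5), 162), (np.float64(258.5), 186)] -0.27141878 0.44864127 -0.11019567
[[ 0.384148   -0.09144424]
 [ 0.5428683  -0.13553273]] [ 0.46350815 -0.11348849] 0.16472986876977497 2.870648620036915
foot [ 0.46329005 -0.11427222] 2.870174
t 14.45 p [ 0.4988 -0.1238  0.1483] rpy [-3.139 -0.004  2.887] q [ 1.04  0.4  -1.06  1.76  0.37  1.2   1.19] F [-0.1  0.6 -0. ] w 0.0343 g 0.0
ROT [-0.0018 -0.0026  0.0113] n 1 [-0.0018 -0.0026  0.0113] | TR [ 0.092  -0.0008  0.2457] n 2 [ 0.046  -0.0004  0.1228]
ROT [0. 0. 0.] n 0 [0. 0. 0.] | TR [ 0.     -0.      0.0987] n 1 [ 0.     -0.      0.0987]
```

Request:
carry_out:
  commands:
    - {"translation": [0.046, -0.0004, 0.1228], "rotation": [-0.0018, -0.0026, 0.0113], "gripper": 0.4}
    - {"translation": [0.046, -0.0004, 0.1228], "rotation": [0, 0, 0], "gripper": 0.4}
    - {"translation": [0, 0, 0], "rotation": [0, 0, 0], "gripper": 0.4}
    - {"translation": [0, 0, 0.055], "rotation": [0, 0, 0], "gripper": 0.4}
    - {"translation": [0, 0, 0.0437], "rotation": [0, 0, 0], "gripper": 0.4}
    - {"translation": [0, 0, 0], "rotation": [0, 0, 0], "gripper": 0.4}
    - {"translation": [0, 0, 0], "rotation": [0, 0, 0], "gripper": 0}
    - {"translation": [0, 0, 0], "rotation": [0, 0, 0], "gripper": 0}
    - {"translation": [0, 0, 0], "rotation": [0, 0, 0], "gripper": 0}

```text
time: 15.58
ee_pos: [0.4643, -0.1159, 0.0121]
orientation: [-3.141, 0.003, 2.869]
force: [-0.9, 0.1, 6.2]
gripper_width: 0.0083
grasp_force: 26.5
```

Run:
```python
from h import *
s=st(); p=s['ee_pos']
go([(p[0],p[1],.19,2.870),(.52,.10,.19,1.4795),(.534,.3674,.15,1.4795)],s)
```

```text
t 15.57 p [ 0.4643 -0.1159  0.0121] rpy [-3.141e+00  3.000e-03  2.869e+00] q [ 0.97  0.51 -0.95  1.98  0.53  0.91  1.05] F [-0.9  0.1  6.2] w 0.0083 g 26.5
ROT [-0.0005  0.0018 -0.0007] n 1 [-0.0005  0.0018 -0.0007] | TR [ 0.      0.     -0.4448] n 4 [ 0.      0.     -0.1112]
ROT [ 0.    -0.     0.927] n 8 [ 0.     -0.      0.1159] | TR [0.5502 0.0895 0.    ] n 4 [0.1376 0.0224 0.    ]
ROT [0. 0. 0.] n 0 [0. 0. 0.] | TR [ 0.6689 -0.0261  0.1   ] n 5 [ 0.1338 -0.0052  0.02  ]
```

Request:
carry_out:
  commands:
    - {"translation": [0, 0, -0.1112], "rotation": [0, 0, 0], "gripper": 0}
    - {"translation": [0, 0, -0.1112], "rotation": [0, 0, 0], "gripper": 0}
    - {"translation": [0, 0, -0.1112], "rotation": [0, 0, 0], "gripper": 0}
    - {"translation": [0, 0, -0.1112], "rotation": [0, 0, 0], "gripper": 0}
    - {"translation": [0, 0, 0], "rotation": [0, 0, 0.1159], "gripper": 0}
    - {"translation": [0, 0, 0], "rotation": [0, 0, 0.1159], "gripper": 0}
    - {"translation": [0, 0, 0], "rotation": [0, 0, 0.1159], "gripper": 0}
    - {"translation": [0, 0, 0], "rotation": [0, 0, 0.1159], "gripper": 0}
    - {"translation": [0, 0, 0], "rotation": [0, 0, 0.1159], "gripper": 0}
    - {"translation": [0, 0, 0], "rotation": [0, 0, 0.1159], "gripper": 0}
    - {"translation": [0, 0, 0], "rotation": [0, 0, 0.1159], "gripper": 0}
    - {"translation": [0, 0, 0], "rotation": [0, 0, 0.1159], "gripper": 0}
    - {"translation": [0.1376, 0.0224, 0], "rotation": [0, 0, 0], "gripper": 0}
    - {"translation": [0.1376, 0.0224, 0], "rotation": [0, 0, 0], "gripper": 0}
    - {"translation": [0.1376, 0.0224, 0], "rotation": [0, 0, 0], "gripper": 0}
    - {"translation": [0.1376, 0.0224, 0], "rotation": [0, 0, 0], "gripper": 0}

```text
time: 17.58
ee_pos: [0.5197, 0.1014, 0.1892]
orientation: [3.14, 0.001, 1.477]
force: [0.5, -1.2, -0.1]
gripper_width: 0.0087
grasp_force: 25.8
```

Request:
carry_out:
  commands:
    - {"translation": [0.1338, -0.0052, 0.02], "rotation": [0, 0, 0], "gripper": 0}
    - {"translation": [0.1338, -0.0052, 0.02], "rotation": [0, 0, 0], "gripper": 0}
    - {"translation": [0.1338, -0.0052, 0.02], "rotation": [0, 0, 0], "gripper": 0}
    - {"translation": [0.1338, -0.0052, 0.02], "rotation": [0, 0, 0], "gripper": 0}
    - {"translation": [0.1338, -0.0052, 0.02], "rotation": [0, 0, 0], "gripper": 0}
    - {"translation": [0, 0, 0], "rotation": [0, 0, 0], "gripper": 0}
    - {"translation": [0, 0, 0], "rotation": [0, 0, 0], "gripper": 0}

```text
time: 18.45
ee_pos: [0.5338, 0.3673, 0.1484]
orientation: [3.141, 0.001, 1.478]
force: [0.2, -0.8, 0.2]
gripper_width: 0.0087
grasp_force: 25.8
```

Run:
```python
from h import *
s=st(); w=cam('wrist'); save(w,'w6.png'); np.savez('w6.npz',**w)
try: pencil(w,'yel',(.534,.3674),1.4795,.1,s['ee_pos'][2]-.0075)
except Exception as ex: print(ex)
go([(.534,.3674,.08,1.4795),(.534,.3674,.0435,1.4795)],s)
```

```text
t 18.45 p [0.5338 0.3673 0.1484] rpy [3.141e+00 1.000e-03 1.478e+00] q [-0.07  0.65 -0.9   1.4   0.51  1.34 -1.08] F [ 0.2 -0.8  0.2] w 0.0087 g 25.8
yel 12114 foot [0.5355 0.3673] ang 1.492 ext along -0.0487 0.0924 width 0.0373
ROT [ 0.0004  0.0009 -0.0007] n 1 [ 0.0004  0.0009 -0.0007] | TR [0.0002 0.0005 0.1711] n 2 [0.0001 0.0002 0.0855]
ROT [0. 0. 0.] n 0 [0. 0. 0.] | TR [ 0.     -0.      0.0913] n 1 [ 0.     -0.      0.0913]
```

View pics/w6.png

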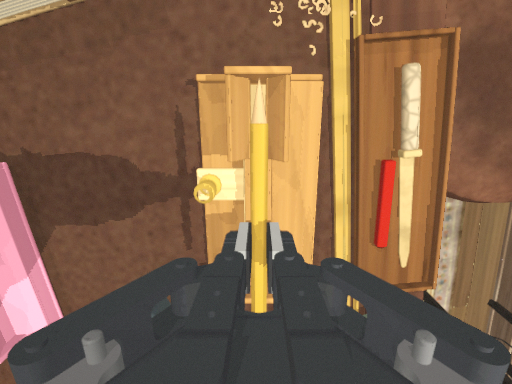

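The yellow pencil is held along the slot, its tip at (259,79) towards +y and in line with the groove. Lowering, then release. That was my tenth picture, so I rely on numbers from here.

Request:
carry_out:
  commands:
    - {"translation": [0, 0.0003, 0.0857], "rotation": [0, 0, 0], "gripper": 0}
    - {"translation": [0, 0, 0.0857], "rotation": [0, 0, 0], "gripper": 0}
    - {"translation": [0, 0, 0.045], "rotation": [0, 0, 0], "gripper": 0}
    - {"translation": [0, 0, 0.045], "rotation": [0, 0, 0], "gripper": 0}
    - {"translation": [0, 0, 0], "rotation": [0, 0, 0], "gripper": 0}
    - {"translation": [0, 0, 0], "rotation": [0, 0, 0], "gripper": 0}

```text
time: 19.25
ee_pos: [0.5344, 0.3677, 0.0449]
orientation: [3.14, 0.0, 1.478]
force: [-0.2, -0.4, 0.3]
gripper_width: 0.0084
grasp_force: 25.8
```

Run:
```python
from h import *
w=dict(np.load('w6.npz')); w['k1']=float(w['k1'])
C=np.array([.534,.3674]);y=-.0915; B=np.array([[np.cos(y),-np.sin(y)],[np.sin(y),np.cos(y)]])
print('tip in disp',(plane(w,[(259,79)],.141)[:,:2]-C)@B); st()
```

```text
tip in disp [[0.00141573 0.08660487]]
t 19.25 p [0.5344 0.3677 0.0449] rpy [3.14  0.    1.478] q [-0.09  0.75 -0.85  1.49  0.59  1.17 -1.13] F [-0.2 -0.4  0.3] w 0.0084 g 25.8
```

Request:
carry_out:
  commands:
    - {"translation": [0, 0, 0], "rotation": [0, 0, 0], "gripper": 0.28}
    - {"translation": [0, 0, 0], "rotation": [0, 0, 0], "gripper": 0.28}
    - {"translation": [0, 0, 0], "rotation": [0, 0, 0], "gripper": 0.28}
    - {"translation": [0, 0, -0.09], "rotation": [0, 0, 0], "gripper": 0.28}
    - {"translation": [0, 0, -0.132], "rotation": [0, 0, 0], "gripper": 0.28}
    - {"translation": [0, 0, -0.132], "rotation": [0, 0, 0], "gripper": 0.28}
    - {"translation": [0, 0, 0], "rotation": [0, 0, 0], "gripper": 0.28}
    - {"translation": [0, 0, 0], "rotation": [0, 0, 0], "gripper": 0.28}

```text
time: 20.25
ee_pos: [0.5338, 0.3673, 0.1853]
orientation: [3.141, 0.001, 1.478]
force: [-0.5, -0.6, -0.5]
gripper_width: 0.0242
grasp_force: 0.0
```

```bash
cat >> h.py <<'E'
C=np.array([.534,.3674]);_y=-.0915; B=np.array([[np.cos(_y),-np.sin(_y)],[np.sin(_y),np.cos(_y)]])
def rows(w,z,ys,xr=.02,dx=.001):
    "sample colours across the slot (disp frame) at height z: hsv per x"
    hsv=cv2.cvtColor(w['frame'],cv2.COLOR_RGB2HSV)
    for yy in ys:
        xs=np.arange(-xr,xr+1e-6,dx); X=np.c_[C+np.c_[xs,np.full_like(xs,yy)]@B.T,np.full_like(xs,z)]
        uv=proj(w,X).round().astype(int); print(yy,[tuple(int(q) for q in hsv[v,u]) for u,v in uv])
E
python3 - <<'E'
from h import *
w=cam('wrist'); save(w,'w7.png'); np.savez('w7.npz',**w)
rows(w,.0256,[-.05,0,.05,.07],.009,.0015)
s=st()
go([(.52,.20,.19,1.4795),(.475,.0050,.15,-.033)],s)
E
```

```text
-0.05 [(17, 146, 224), (17, 148, 231), (20, 109, 243), (13, 143, 194), (20, 170, 194), (21, 174, 195), (22, 174, 220), (22, 169, 231), (22, 172, 233), (22, 179, 208), (21, 121, 238), (18, 139, 196), (17, 144, 216)]
0 [(18, 140, 250), (17, 145, 229), (20, 111, 244), (13, 142, 198), (20, 171, 198), (22, 168, 234), (25, 163, 255), (25, 156, 255), (25, 159, 255), (24, 154, 255), (21, 153, 205), (18, 138, 207), (18, 143, 246)]
0.05 [(17, 143, 223), (18, 146, 240), (20, 108, 246), (20, 104, 249), (20, 174, 179), (21, 175, 206), (21, 175, 217), (22, 173, 232), (22, 174, 229), (21, 171, 212), (20, 171, 185), (19, 129, 198), (16, 156, 193)]
0.07 [(17, 149, 223), (18, 144, 248), (20, 108, 246), (20, 105, 248), (20, 105, 247), (19, 110, 221), (18, 112, 221), (18, 108, 231), (18, 111, 228), (17, 115, 210), (20, 105, 240), (19, 123, 210), (17, 150, 197)]
t 20.3 p [0.5336 0.3669 0.1844] rpy [-3.141e+00  2.000e-03  1.478e+00] q [-0.07  0.63 -0.92  1.35  0.49  1.4  -1.07] F [-0.6  0.3 -1.2] w 0.0238 g 0.0
ROT [-0.0002  0.0016 -0.001 ] n 1 [-0.0002  0.0016 -0.001 ] | TR [-0.4187  0.0042 -0.014 ] n 3 [-0.1396  0.0014 -0.0047]
ROT [ 0.     -0.      1.0083] n 9 [ 0.    -0.     0.112] | TR [-0.0964  0.4909  0.1   ] n 4 [-0.0241  0.1227  0.025 ]
```

The yellow pencil is centred and straight above the red one. Next is the green.

Request:
carry_out:
  commands:
    - {"translation": [-0.1396, 0.0014, -0.0047], "rotation": [0, 0, 0], "gripper": 0.35}
    - {"translation": [-0.1396, 0.0014, -0.0047], "rotation": [0, 0, 0], "gripper": 0.35}
    - {"translation": [-0.1396, 0.0014, -0.0047], "rotation": [0, 0, 0], "gripper": 0.35}
    - {"translation": [0, 0, 0], "rotation": [0, 0, 0.112], "gripper": 0.35}
    - {"translation": [0, 0, 0], "rotation": [0, 0, 0.112], "gripper": 0.35}
    - {"translation": [0, 0, 0], "rotation": [0, 0, 0.112], "gripper": 0.35}
    - {"translation": [0, 0, 0], "rotation": [0, 0, 0.112], "gripper": 0.35}
    - {"translation": [0, 0, 0], "rotation": [0, 0, 0.112], "gripper": 0.35}
    - {"translation": [0, 0, 0], "rotation": [0, 0, 0.112], "gripper": 0.35}
    - {"translation": [0, 0, 0], "rotation": [0, 0, 0.112], "gripper": 0.35}
    - {"translation": [0, 0, 0], "rotation": [0, 0, 0.112], "gripper": 0.35}
    - {"translation": [0, 0, 0], "rotation": [0, 0, 0.112], "gripper": 0.35}
    - {"translation": [-0.0241, 0.1227, 0.025], "rotation": [0, 0, 0], "gripper": 0.35}
    - {"translation": [-0.0241, 0.1227, 0.025], "rotation": [0, 0, 0], "gripper": 0.35}
    - {"translation": [-0.0241, 0.1227, 0.025], "rotation": [0, 0, 0], "gripper": 0.35}
    - {"translation": [-0.0241, 0.1227, 0.025], "rotation": [0, 0, 0], "gripper": 0.35}
    - {"translation": [0, 0, 0], "rotation": [0, 0, 0], "gripper": 0.35}
    - {"translation": [0, 0, 0], "rotation": [0, 0, 0], "gripper": 0.35}

```text
time: 22.55
ee_pos: [0.4743, 0.0058, 0.1508]
orientation: [3.141, 0.001, -0.035]
force: [0.9, 0.8, 0.2]
gripper_width: 0.0296
grasp_force: 0.0
```

Run:
```python
from h import *
s=st(); w=cam('wrist'); save(w,'w8.png')
f,e=pencil(w,'green',(.5126,.0036),-.033,.095); a=np.arctan2(e[1],e[0])
go([(f[0],f[1],.05,a),(f[0],f[1],.0105,a)],s)
hsv=cv2.cvtColor(w['frame'],cv2.COLOR_RGB2HSV); m=cv2.inRange(hsv,(100,120,60),(125,255,255)); v,u=np.nonzero(m); X=plane(w,np.c_[u,v],.012)[:,:2]; print('eraser blue',len(X),np.percentile(X,[1,50,99],axis=0).round(3).tolist())
```

```text
t 22.55 p [0.4743 0.0058 0.1508] rpy [ 3.141e+00  1.000e-03 -3.500e-02] q [ 0.5   0.18 -0.63  1.87  0.12  1.13 -1.78] F [0.9 0.8 0.2] w 0.0296 g 0.0
green 1046 foot [0.5126 0.0039] ang -0.036 ext along -0.0696 0.0693 width 0.0077
ROT [0.0003 0.0006 0.0009] n 1 [0.0003 0.0006 0.0009] | TR [0.0958 0.0013 0.252 ] n 2 [0.0479 0.0007 0.126 ]
ROT [0. 0. 0.] n 0 [0. 0. 0.] | TR [ 0.     -0.      0.0987] n 1 [ 0.     -0.      0.0987]Traceback (most recent call last):
  File "<stdin>", line 5, in <module>
  File "h.py", line 11, in plane
    o,d=ray(c,uv); return o+d*((z-o[2])/d[:,2])[:,None]
        ~~~^^^^^^
  File "h.py", line 8, in ray
    d=cv2.undistortPoints(uv[:,None],K,np.array([c['k1'],0,0,0,0.]))[:,0]
      ~~~~~~~~~~~~~~~~~~~^^^^^^^^^^^^^^^^^^^^^^^^^^^^^^^^^^^^^^^^^^^
cv2.error: OpenCV(4.12.0) /io/opencv/modules/calib3d/src/undistort.dispatch.cpp:347: error: (-215:Assertion failed) CV_IS_MAT(_src) && CV_IS_MAT(_dst) && (_src->rows == 1 || _src->cols == 1) && (_dst->rows == 1 || _dst->cols == 1) && _src->cols + _src->rows - 1 == _dst->rows + _dst->cols - 1 && (CV_MAT_TYPE(_src->type) == CV_32FC2 || CV_MAT_TYPE(_src->type) == CV_64FC2) && (CV_MAT_TYPE(_dst->type) == CV_32FC2 || CV_MAT_TYPE(_dst->type) == CV_64FC2) in function 'cvUndistortPointsInternal'
```

Request:
carry_out:
  commands:
    - {"translation": [0.0479, 0.0007, 0.126], "rotation": [0, 0, 0], "gripper": 0.33}
    - {"translation": [0.0479, 0.0007, 0.126], "rotation": [0, 0, 0], "gripper": 0.33}
    - {"translation": [0, 0, 0], "rotation": [0, 0, 0], "gripper": 0.33}
    - {"translation": [0, 0, 0.055], "rotation": [0, 0, 0], "gripper": 0.33}
    - {"translation": [0, 0, 0.0437], "rotation": [0, 0, 0], "gripper": 0.33}
    - {"translation": [0, 0, 0], "rotation": [0, 0, 0], "gripper": 0.33}
    - {"translation": [0, 0, 0], "rotation": [0, 0, 0], "gripper": 0}
    - {"translation": [0, 0, 0], "rotation": [0, 0, 0], "gripper": 0}
    - {"translation": [0, 0, 0], "rotation": [0, 0, 0], "gripper": 0}

```text
time: 23.72
ee_pos: [0.514, 0.0038, 0.0126]
orientation: [3.141, -0.003, -0.034]
force: [-2.5, 0.3, 7.3]
gripper_width: 0.0083
grasp_force: 26.2
```

Run:
```python
from h import *
s=st(); p=s['ee_pos']
go([(p[0],p[1],.17,-.036),(.534,.3674,.15,1.4795)],s)
```

```text
t 23.73 p [0.514  0.0038 0.0126] rpy [ 3.141e+00 -3.000e-03 -3.400e-02] q [ 0.4   0.45 -0.57  1.9   0.31  0.87 -1.93] F [-2.5  0.3  7.3] w 0.0083 g 26.2
ROT [ 0.0007 -0.0017  0.0014] n 1 [ 0.0007 -0.0017  0.0014] | TR [ 0.      0.     -0.3936] n 3 [ 0.      0.     -0.1312]
ROT [ 0.      0.     -1.0103] n 9 [ 0.      0.     -0.1123] | TR [ 0.9098 -0.0332  0.05  ] n 7 [ 0.13   -0.0047  0.0071]
```

Request:
carry_out:
  commands:
    - {"translation": [0, 0, -0.1312], "rotation": [0, 0, 0], "gripper": 0}
    - {"translation": [0, 0, -0.1312], "rotation": [0, 0, 0], "gripper": 0}
    - {"translation": [0, 0, -0.1312], "rotation": [0, 0, 0], "gripper": 0}
    - {"translation": [0, 0, 0], "rotation": [0, 0, -0.1123], "gripper": 0}
    - {"translation": [0, 0, 0], "rotation": [0, 0, -0.1123], "gripper": 0}
    - {"translation": [0, 0, 0], "rotation": [0, 0, -0.1123], "gripper": 0}
    - {"translation": [0, 0, 0], "rotation": [0, 0, -0.1123], "gripper": 0}
    - {"translation": [0, 0, 0], "rotation": [0, 0, -0.1123], "gripper": 0}
    - {"translation": [0, 0, 0], "rotation": [0, 0, -0.1123], "gripper": 0}
    - {"translation": [0, 0, 0], "rotation": [0, 0, -0.1123], "gripper": 0}
    - {"translation": [0, 0, 0], "rotation": [0, 0, -0.1123], "gripper": 0}
    - {"translation": [0, 0, 0], "rotation": [0, 0, -0.1123], "gripper": 0}
    - {"translation": [0.13, -0.0047, 0.0071], "rotation": [0, 0, 0], "gripper": 0}
    - {"translation": [0.13, -0.0047, 0.0071], "rotation": [0, 0, 0], "gripper": 0}
    - {"translation": [0.13, -0.0047, 0.0071], "rotation": [0, 0, 0], "gripper": 0}
    - {"translation": [0.13, -0.0047, 0.0071], "rotation": [0, 0, 0], "gripper": 0}
    - {"translation": [0.13, -0.0047, 0.0071], "rotation": [0, 0, 0], "gripper": 0}
    - {"translation": [0.13, -0.0047, 0.0071], "rotation": [0, 0, 0], "gripper": 0}
    - {"translation": [0.13, -0.0047, 0.0071], "rotation": [0, 0, 0], "gripper": 0}
    - {"translation": [0, 0, 0], "rotation": [0, 0, 0], "gripper": 0}

```text
time: 26.22
ee_pos: [0.5294, 0.373, 0.1484]
orientation: [-3.14, -0.002, 1.49]
force: [0.5, -0.1, -0.3]
gripper_width: 0.0086
grasp_force: 25.4
```

Request:
carry_out:
  commands:
    - {"translation": [0, 0, 0], "rotation": [0, 0, 0], "gripper": 0}

```text
time: 26.35
ee_pos: [0.5324, 0.3673, 0.1485]
orientation: [3.141, 0.001, 1.482]
force: [-0.3, -1.2, -0.2]
gripper_width: 0.0084
grasp_force: 25.4
```

Run:
```python
from h import *
s=st(); w=cam('wrist'); save(w,'w9.png')
f,e=pencil(w,'green',C,1.4795,.11,s['ee_pos'][2]-.008); print('disp',(f-C)@B)
go([(.534,.3674,.08,1.4795),(.534,.3674,.0435,1.4795)],s)
```

```text
t 26.35 p [0.5324 0.3673 0.1485] rpy [3.141e+00 1.000e-03 1.482e+00] q [-0.1   0.63 -0.85  1.4   0.47  1.32 -1.05] F [-0.3 -1.2 -0.2] w 0.0084 g 25.4
green 2901 foot [0.5337 0.3674] ang 1.48 ext along -0.0515 0.0666 width 0.0081
disp [-2.92148255e-04 -3.00156666e-07]
ROT [0.0006 0.0009 0.0019] n 1 [0.0006 0.0009 0.0019] | TR [0.0005 0.004  0.1713] n 2 [0.0003 0.002  0.0857]
ROT [0. 0. 0.] n 0 [0. 0. 0.] | TR [ 0.     -0.      0.0913] n 1 [ 0.     -0.      0.0913]
```

Request:
carry_out:
  commands:
    - {"translation": [0.003, 0.002, 0.0857], "rotation": [0, 0, 0], "gripper": 0}
    - {"translation": [0, 0, 0.0857], "rotation": [0, 0, 0], "gripper": 0}
    - {"translation": [0, 0, 0.045], "rotation": [0, 0, 0], "gripper": 0}
    - {"translation": [0, 0, 0.043], "rotation": [0, 0, 0], "gripper": 0}
    - {"translation": [0, 0, 0], "rotation": [0, 0, 0], "gripper": 0}
    - {"translation": [0, 0, 0], "rotation": [0, 0, 0], "gripper": 0}

```text
time: 27.15
ee_pos: [0.5337, 0.3689, 0.0459]
orientation: [3.14, -0.0, 1.482]
force: [0.0, 0.3, 0.2]
gripper_width: 0.0084
grasp_force: 25.4
```

Request:
carry_out:
  commands:
    - {"translation": [0, 0, 0], "rotation": [0, 0, 0], "gripper": 0.28}
    - {"translation": [0, 0, 0], "rotation": [0, 0, 0], "gripper": 0.28}
    - {"translation": [0, 0, 0], "rotation": [0, 0, 0], "gripper": 0.28}
    - {"translation": [0, 0, -0.07], "rotation": [0, 0, 0], "gripper": 0.28}
    - {"translation": [0, 0, -0.132], "rotation": [0, 0, 0], "gripper": 0.28}
    - {"translation": [0, 0, -0.132], "rotation": [0, 0, 0], "gripper": 0.28}
    - {"translation": [0, 0, 0], "rotation": [0, 0, 0], "gripper": 0.28}
    - {"translation": [0, 0, 0], "rotation": [0, 0, 0], "gripper": 0.28}

```text
time: 28.15
ee_pos: [0.5331, 0.3684, 0.1781]
orientation: [3.141, 0.001, 1.482]
force: [0.0, -0.6, -0.2]
gripper_width: 0.0236
grasp_force: 0.0
```

Run:
```python
from h import *
s=st(); w=cam('wrist'); save(w,'w10.png')
f,e=pencil(w,'green',C,1.4795,.11,.034); print('disp',(f-C)@B)
k=C+np.array([-.0495,0])@B.T; print('knob',k)
go([(k[0],k[1],.13,-.0915),(k[0],k[1],.033,-.0915),(*(k+np.array([-.036,0])@B.T),.033,-.0915)],s)
```

```text
t 28.15 p [0.5331 0.3684 0.1781] rpy [3.141e+00 1.000e-03 1.482e+00] q [-0.1   0.61 -0.86  1.36  0.46  1.37 -1.04] F [ 0.  -0.6 -0.2] w 0.0236 g 0.0
green 847 foot [0.5347 0.3673] ang 1.479 ext along -0.0705 0.0673 width 0.0073
disp [ 7.46310404e-04 -2.40326103e-07]
knob [0.48470707 0.37192293]
ROT [1.2000e-03 2.0000e-04 1.0491e+00] n 9 [1.000e-04 0.000e+00 1.166e-01] | TR [-0.1213  0.0024  0.1202] n 2 [-0.0607  0.0012  0.0601]
ROT [0. 0. 0.] n 0 [0. 0. 0.] | TR [ 0.     -0.      0.2425] n 2 [ 0.     -0.      0.1212]
ROT [0. 0. 0.] n 0 [0. 0. 0.] | TR [-0.09 -0.   -0.  ] n 1 [-0.09 -0.   -0.  ]
```

The green pencil is in the slot, centred within 1 mm and straight. Now to the knob.

Request:
carry_out:
  commands:
    - {"translation": [0, 0, 0], "rotation": [0, 0, 0.1166], "gripper": 0.5}
    - {"translation": [0, 0, 0], "rotation": [0, 0, 0.1166], "gripper": 0.5}
    - {"translation": [0, 0, 0], "rotation": [0, 0, 0.1166], "gripper": 0.5}
    - {"translation": [0, 0, 0], "rotation": [0, 0, 0.1166], "gripper": 0.5}
    - {"translation": [0, 0, 0], "rotation": [0, 0, 0.1166], "gripper": 0.5}
    - {"translation": [0, 0, 0], "rotation": [0, 0, 0.1166], "gripper": 0.5}
    - {"translation": [0, 0, 0], "rotation": [0, 0, 0.1166], "gripper": 0.5}
    - {"translation": [0, 0, 0], "rotation": [0, 0, 0.1166], "gripper": 0.5}
    - {"translation": [0, 0, 0], "rotation": [0, 0, 0.1166], "gripper": 0.5}
    - {"translation": [-0.0607, 0.0012, 0.0601], "rotation": [0, 0, 0], "gripper": 0.5}
    - {"translation": [-0.0607, 0.0012, 0.0601], "rotation": [0, 0, 0], "gripper": 0.5}
    - {"translation": [0, 0, 0], "rotation": [0, 0, 0], "gripper": 0.5}
    - {"translation": [0, 0, 0], "rotation": [0, 0, 0], "gripper": 0.5}

```text
time: 29.82
ee_pos: [0.4852, 0.3716, 0.1298]
orientation: [3.14, -0.0, -0.092]
force: [0.8, 0.3, 1.2]
gripper_width: 0.0429
grasp_force: 0.0
```

Run:
```python
from h import *
k=C+np.array([-.0495,0])@B.T
go([(k[0],k[1],.033,-.0915)])
```

```text
t 29.82 p [0.4852 0.3716 0.1298] rpy [ 3.14  -0.    -0.092] q [-0.29  0.49 -0.56  1.54  0.28  1.2  -2.57] F [0.8 0.3 1.2] w 0.0429 g 0.0
ROT [ 0.0012 -0.0002 -0.0006] n 1 [ 0.0012 -0.0002 -0.0006] | TR [-0.0014 -0.0007  0.2419] n 2 [-0.0007 -0.0004  0.121 ]
```

Descend, pinch, and draw out slowly (10 rows, 36 mm).

Request:
carry_out:
  commands:
    - {"translation": [-0.0014, -0.0007, 0.121], "rotation": [0, 0, 0], "gripper": 0.5}
    - {"translation": [0, 0, 0.07], "rotation": [0, 0, 0], "gripper": 0.5}
    - {"translation": [0, 0, 0.05], "rotation": [0, 0, 0], "gripper": 0.5}
    - {"translation": [0, 0, 0], "rotation": [0, 0, 0], "gripper": 0.1}
    - {"translation": [0, 0, 0], "rotation": [0, 0, 0], "gripper": 0.1}
    - {"translation": [0, 0, 0], "rotation": [0, 0, 0], "gripper": 0.1}
    - {"translation": [0, 0, 0], "rotation": [0, 0, 0], "gripper": 0.1}
    - {"translation": [-0.009, 0, 0], "rotation": [0, 0, 0], "gripper": 0.1}
    - {"translation": [-0.009, 0, 0], "rotation": [0, 0, 0], "gripper": 0.1}
    - {"translation": [-0.009, 0, 0], "rotation": [0, 0, 0], "gripper": 0.1}
    - {"translation": [-0.009, 0, 0], "rotation": [0, 0, 0], "gripper": 0.1}
    - {"translation": [-0.009, 0, 0], "rotation": [0, 0, 0], "gripper": 0.1}
    - {"translation": [-0.009, 0, 0], "rotation": [0, 0, 0], "gripper": 0.1}
    - {"translation": [-0.009, 0, 0], "rotation": [0, 0, 0], "gripper": 0.1}
    - {"translation": [-0.009, 0, 0], "rotation": [0, 0, 0], "gripper": 0.1}
    - {"translation": [-0.009, 0, 0], "rotation": [0, 0, 0], "gripper": 0.1}
    - {"translation": [-0.009, 0, 0], "rotation": [0, 0, 0], "gripper": 0.1}
    - {"translation": [0, 0, 0], "rotation": [0, 0, 0], "gripper": 0.1}
    - {"translation": [0, 0, 0], "rotation": [0, 0, 0], "gripper": 0.1}

```text
time: 32.2
ee_pos: [0.4508, 0.3751, 0.0341]
orientation: [-3.142, -0.004, -0.094]
force: [8.3, -3.2, -11.4]
gripper_width: 0.0189
grasp_force: 25.3
```

Run:
```python
from h import *
s=st(); print('tcp disp',(s['ee_pos'][:2]-C)@B)
```

```text
t 32.2 p [0.4508 0.3751 0.0341] rpy [-3.142 -0.004 -0.094] q [-0.33  0.55 -0.54  1.7   0.33  0.99 -2.66] F [  8.3  -3.2 -11.4] w 0.0189 g 25.3
tcp disp [-8.35484283e-02  8.61716526e-05]
```

It moved 34 mm and now presses on the stop. I'll release, rise and verify.

Request:
carry_out:
  commands:
    - {"translation": [0, 0, 0], "rotation": [0, 0, 0], "gripper": 0.5}
    - {"translation": [0, 0, 0], "rotation": [0, 0, 0], "gripper": 0.5}
    - {"translation": [0, 0, 0], "rotation": [0, 0, 0], "gripper": 0.5}
    - {"translation": [0, 0, -0.06], "rotation": [0, 0, 0], "gripper": 0.5}
    - {"translation": [0, 0, -0.1], "rotation": [0, 0, 0], "gripper": 0.5}
    - {"translation": [0, 0, -0.12], "rotation": [0, 0, 0], "gripper": 0.5}
    - {"translation": [0, 0, -0.12], "rotation": [0, 0, 0], "gripper": 0.5}
    - {"translation": [0, 0, 0], "rotation": [0, 0, 0], "gripper": 0.5}
    - {"translation": [0, 0, 0], "rotation": [0, 0, 0], "gripper": 0.5}
    - {"translation": [0, 0, 0], "rotation": [0, 0, 0], "gripper": 0.5}

```text
time: 33.45
ee_pos: [0.4478, 0.3753, 0.1924]
orientation: [3.139, 0.001, -0.092]
force: [0.4, -0.2, 0.6]
gripper_width: 0.0425
grasp_force: 0.0
```

Run:
```python
from h import *
st(); w=cam('wrist'); save(w,'w11.png')
for col,p,z in [('red',(-.034,0),.0172),('green',(0,0),.034)]:
    f,e=pencil(w,col,C+np.array(p)@B.T,1.4795,.1,z); print('disp',(f-C)@B)
rows(w,.0256,[0],.006,.0015)
t=cam('top'); f,e=pencil(t,'red',C+np.array((-.034,0))@B.T,1.4795,.1,.0172); print('disp top',(f-C)@B)
f,e=pencil(t,'green',C,1.4795,.1,.034); print('disp top',(f-C)@B)
# knob, by yellow mask near expected place
hsv=cv2.cvtColor(w['frame'],cv2.COLOR_RGB2HSV); u,v=proj(w,[[*(C+np.array([-.084,0])@B.T),.052]])[0].astype(int); print('knob px',u,v,hsv[v,u-14:u+16:3].tolist())
```

```text
t 33.45 p [0.4478 0.3753 0.1924] rpy [ 3.139e+00  1.000e-03 -9.200e-02] q [-0.29  0.39 -0.6   1.53  0.22  1.29 -2.58] F [ 0.4 -0.2  0.6] w 0.0425 g 0.0
red 750 foot [0.5007 0.3704] ang 1.473 ext along -0.0543 0.0544 width 0.008
disp [-3.33955648e-02 -3.57765618e-06]
green 1055 foot [0.5325 0.3675] ang 1.478 ext along -0.0697 0.0678 width 0.0071
disp [-1.48947431e-03  1.30946654e-06]
0 [(42, 92, 108), (67, 98, 115), (67, 104, 150), (67, 102, 153), (67, 100, 155), (67, 100, 143), (69, 104, 128), (21, 104, 241), (20, 103, 249)]
red 149 foot [0.4996 0.3706] ang 1.473 ext along -0.0529 0.0492 width 0.0078
disp top [-3.44999750e-02  3.05447702e-06]
green 139 foot [0.5311 0.3677] ang 1.476 ext along -0.0691 0.0674 width 0.0062
disp top [-2.87125268e-03  1.01534471e-05]
knob px 258 181 [[15, 125, 143], [30, 59, 255], [24, 137, 255], [22, 159, 249], [20, 113, 240], [20, 109, 237], [21, 147, 226], [23, 155, 255], [30, 70, 255], [30, 68, 255]]
```

```bash
python3 -c "
from h import *
print(arm.sign_off())"
```

```text
the job is handed in; nothing more can be done
None
```

The job is handed in: the shuttle is fully out with the short red pencil in its groove, the middle yellow (hidden from view under the long one) and long green pencils are in the hopper, all points to the left, the gripper has let go, and none of the bystanders was touched as far as the force readings show.

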